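Reverse the reagent pots from the blue rack into the white rack

TASK

The analyser has to take these reagents in the opposite order, so move the four pots from the blue rack into the white rack with their row reversed: the pot nearest the blue rack's turquoise end goes into the white rack's bay farthest from its own turquoise end, the next pot into the next bay, and so on, until the pot that was farthest from the blue rack's turquoise end stands right beside the white rack's. Put one pot in each bay, standing upright on the bay's floor, and don't tip any pot over on the way.

Things in the scene. Friction and masses are not known exactly. Their poses are not given: they have to be found in the camera images.
- pot_red_mid (a point): Reagent pot, a closed upright cylinder 42 mm in diameter and 80 mm high, about 90 g: off-white body with a red band and a red screw cap (the cap is 43 mm wide and takes the top 25 mm). The point is the pot's centre, 40 mm above its underside; z is up the pot's axis. It starts standing in one of the blue rack's bays, off the bay's centre by up to 4 mm along the row.
- pot_yellow_mid (a point): Reagent pot, a closed upright cylinder 42 mm in diameter and 80 mm high, about 90 g: off-white body with a yellow band and a yellow screw cap (the cap is 43 mm wide and takes the top 25 mm). The point is the pot's centre, 40 mm above its underside; z is up the pot's axis. It starts standing in one of the blue rack's bays, off the bay's centre by up to 4 mm along the row.
- pot_green_mid (a point): Reagent pot, a closed upright cylinder 42 mm in diameter and 80 mm high, about 90 g: off-white body with a green band and a green screw cap (the cap is 43 mm wide and takes the top 25 mm). The point is the pot's centre, 40 mm above its underside; z is up the pot's axis. It starts standing in one of the blue rack's bays, off the bay's centre by up to 4 mm along the row.
- pot_magenta_mid (a point): Reagent pot, a closed upright cylinder 42 mm in diameter and 80 mm high, about 90 g: off-white body with a magenta band and a magenta screw cap (the cap is 43 mm wide and takes the top 25 mm). The point is the pot's centre, 40 mm above its underside; z is up the pot's axis. It starts standing in one of the blue rack's bays, off the bay's centre by up to 4 mm along the row.
- tag_red: Small red tag, 30 x 17 mm, fixed over a long wall of the blue rack beside the bay in which the red pot starts, so that it goes on showing where that pot stood. The origin is on the wall's inner face, 16 mm above the table, level along the row with the pot as it stood at the start; its top is 19 mm above the table. It does not move.
- tag_yellow: Small yellow tag, 30 x 17 mm, fixed over a long wall of the blue rack beside the bay in which the yellow pot starts, so that it goes on showing where that pot stood. The origin is on the wall's inner face, 16 mm above the table, level along the row with the pot as it stood at the start; its top is 19 mm above the table. It does not move.
- tag_green: Small green tag, 30 x 17 mm, fixed over a long wall of the blue rack beside the bay in which the green pot starts, so that it goes on showing where that pot stood. The origin is on the wall's inner face, 16 mm above the table, level along the row with the pot as it stood at the start; its top is 19 mm above the table. It does not move.
- tag_magenta: Small magenta tag, 30 x 17 mm, fixed over a long wall of the blue rack beside the bay in which the magenta pot starts, so that it goes on showing where that pot stood. The origin is on the wall's inner face, 16 mm above the table, level along the row with the pot as it stood at the start; its top is 19 mm above the table. It does not move.
- rack_blue: Blue rack, fixed, lying any way round: 66 mm wide (x), 252 long (y), four open-topped bays in a row, 58 x 58 mm inside. Origin: centre of the underside, at table level; z up. Bay centres at x = 0, y = +93, +31, -31, -93 mm; bay floor 4 mm and wall tops 16 mm above the table; walls 4 mm thick. A turquoise block 26 mm high closes the +y end (y = 126 to 142 mm). Full at the start.
- rack_white: White rack (bay floors grey), fixed, lying any way round: 66 mm wide (x), 252 long (y), four open-topped bays in a row, 58 x 58 mm inside. Origin: centre of the underside, at table level; z up. Bay centres at x = 0, y = +93, +31, -31, -93 mm; bay floor 4 mm and wall tops 16 mm above the table; walls 4 mm thick. A turquoise block 26 mm high closes the +y end (y = 126 to 142 mm). Empty at first.
Not all that is in view belongs to the job. What is shaped like the part that bears pot_magenta_mid but black is not meant.

How it is judged (in metres and radians):
At the end, for the whole second after the job is handed in: Each pot stands at rest in the white rack's bay that mirrors its starting bay (counted from the turquoise ends: 1 to 4, 2 to 3, 3 to 2, 4 to 1), within 15 mm of the bay's centre along and across the rack, within 8 mm of standing height, and within 0.15 rad of upright (((y of tag_red in the frame of rack_blue between 0.073 and 0.113 m and y of pot_red_mid in the frame of rack_white between -0.108 and -0.078 m) or (y of tag_red in the frame of rack_blue between 0.011 and 0.051 m and y of pot_red_mid in the frame of rack_white between -0.046 and -0.016 m) or (y of tag_red in the frame of rack_blue between -0.051 and -0.011 m and y of pot_red_mid in the frame of rack_white between 0.016 and 0.046 m) or (y of tag_red in the frame of rack_blue between -0.113 and -0.073 m and y of pot_red_mid in the frame of rack_white between 0.078 and 0.108 m)) and x of pot_red_mid in the frame of rack_white between -0.015 and 0.015 m and z of pot_red_mid in the frame of rack_white between 0.036 and 0.052 m and angle between each of pot_red_mid, pot_yellow_mid, pot_green_mid, pot_magenta_mid's own z axis and vertical below 0.15 rad and linear speed of each of pot_red, pot_yellow, pot_green, pot_magenta below 0.02 m/s and ((y of tag_yellow in the frame of rack_blue between 0.073 and 0.113 m and y of pot_yellow_mid in the frame of rack_white between -0.108 and -0.078 m) or (y of tag_yellow in the frame of rack_blue between 0.011 and 0.051 m and y of pot_yellow_mid in the frame of rack_white between -0.046 and -0.016 m) or (y of tag_yellow in the frame of rack_blue between -0.051 and -0.011 m and y of pot_yellow_mid in the frame of rack_white between 0.016 and 0.046 m) or (y of tag_yellow in the frame of rack_blue between -0.113 and -0.073 m and y of pot_yellow_mid in the frame of rack_white between 0.078 and 0.108 m)) and x of pot_yellow_mid in the frame of rack_white between -0.015 and 0.015 m and z of pot_yellow_mid in the frame of rack_white between 0.036 and 0.052 m and ((y of tag_green in the frame of rack_blue between 0.073 and 0.113 m and y of pot_green_mid in the frame of rack_white between -0.108 and -0.078 m) or (y of tag_green in the frame of rack_blue between 0.011 and 0.051 m and y of pot_green_mid in the frame of rack_white between -0.046 and -0.016 m) or (y of tag_green in the frame of rack_blue between -0.051 and -0.011 m and y of pot_green_mid in the frame of rack_white between 0.016 and 0.046 m) or (y of tag_green in the frame of rack_blue between -0.113 and -0.073 m and y of pot_green_mid in the frame of rack_white between 0.078 and 0.108 m)) and x of pot_green_mid in the frame of rack_white between -0.015 and 0.015 m and z of pot_green_mid in the frame of rack_white between 0.036 and 0.052 m and ((y of tag_magenta in the frame of rack_blue between 0.073 and 0.113 m and y of pot_magenta_mid in the frame of rack_white between -0.108 and -0.078 m) or (y of tag_magenta in the frame of rack_blue between 0.011 and 0.051 m and y of pot_magenta_mid in the frame of rack_white between -0.046 and -0.016 m) or (y of tag_magenta in the frame of rack_blue between -0.051 and -0.011 m and y of pot_magenta_mid in the frame of rack_white between 0.016 and 0.046 m) or (y of tag_magenta in the frame of rack_blue between -0.113 and -0.073 m and y of pot_magenta_mid in the frame of rack_white between 0.078 and 0.108 m)) and x of pot_magenta_mid in the frame of rack_white between -0.015 and 0.015 m and z of pot_magenta_mid in the frame of rack_white between 0.036 and 0.052 m); the robot touches nothing.
It fails at once if a pot is tipped more than 0.7 rad from upright (angle between any of pot_red_mid, pot_yellow_mid, pot_green_mid, pot_magenta_mid's own z axis and vertical above 0.7 rad).
It also fails if it takes over 104 s, if anything falls off the work surface, if the arm or the gripper's body presses on something with over 40 N, if the wrist force passes 120 N, or if a joint passes its speed limit or range.

ROBOT

A 6-joint arm with a two-finger parallel gripper is mounted at the origin on the work surface. World frame = base frame: x ahead of the robot, y to its left, z up, the work surface at z = 0. Lengths are in m, angles in degrees, forces in N, time in s.
With the tool pointing down it reaches from about 0.375 to 0.9 m from the base axis. Payload 3.1 kg.
Tool frame: the origin (TCP) lies midway between the tips of the shut fingers; the grasp point (between the pads) lies 19 mm behind it; z points along the fingers, y is the direction in which the jaws open and shut (so a half turn about z gives the same grasp; the last joint's range is limited). The gripper opens to 87 mm and grips with 3 to 60 N. Pads are 19 mm wide; open, the fingers measure 117 mm over their backs; the gripper's body (75 mm by 190 mm) begins 51 mm behind the grasp point.
Start: joints at [-79.097, 30.224, 82.088, -0, 67.689, -10.227], TCP at [0.225, -0.583, 0.223] pointing down, gripper open.
Joint ranges: [-176.69, 176.69], [-43.24, 126.21], [12.49, 139.97], [-82, 262], [0, 151.66], [-163.58, 163.58]. Speed limits (degrees/s): [159.86, 159.86, 180, 180, 180, 180].

INTERFACE

Orientations are given as a 3x3 rotation matrix whose columns are the frame's x, y, z axes.
In Python, from rig import status, vision, bot, models gives the robot as it stands.
- The arm moves only by the tool send_rows, never from a script. Its argument "moves" is a list of rows, each a list of 7 numbers: the shift along the tool's x, y, z in units of 25 mm (1.0 is 25 mm), then the turn, a rotation vector about the tool's x, y, z in units of 10 degrees (1.0 is 10 degrees), then the closure, from -1 (fully open) to 1 (shut), so that 0 is half open. In form: [[dx, dy, dz, rx, ry, rz, hand], ...]. A call has 1 to 12 rows; each row shifts and turns the commanded pose from where the row before left it, along the tool's axes as they then stand; what a row does not reach is not made up. A row lasts 1/8 s, in which the tool goes at most 62.5 mm and 10.7 degrees, less where a joint would pass 70% of its speed; a pose out of reach is approached as far as the arm can. A call is refused whole if a number of a shift passes 1 or a number of a turn 1, either way. A call with a gripper value outside its range is refused whole. The fingers move at their own pace and stop on an object; the grip force is fixed at half the most. Time passes only in rows, so rows that do not move let the fingers close. It gives the time, the measured TCP pose, the force and the opening at its end, in the units of the state.
- status.read_state(): the state, without advancing time (a new reading comes with each control period).
- vision.capture(name): name is "scene" or "top"; returns a dict with "img" (420x560x3 uint8, red, green, blue), "depth" (420x560 float32, m along the optical axis (not along the pixel's ray), 0 where there is no reading), "fx", "fy", "cx", "cy" (pixels), "distortion" ([k1, k2, p1, p2, k3] as OpenCV has them; the pictures are not rectified), "pose" (4x4, takes a point from camera to world coordinates). Camera axes: x right, y up, looking along -z (the intrinsics and any distortion apply to the point x, -y, -z); pixel columns grow to the right and rows downward; lengths in m; the calibration is good to about 2 mm. A picture is of the moment at which its call begins.
- bot.hand_in(): hands the job in, once; it reports no verdict.
Trained networks look in the newest picture that a camera, given by its name, has taken for a name from the list of things; names that differ only in an ending like _2 or _b are one class to them, and where a whole thing is asked for, a point or a joint stands for the part that bears it (a point fixed in the world has none). Each returns a list of dicts, best first, with "confidence" (0 to 1); they miss things now and then, are a little off and sometimes report something else, mostly with a low value. They report only what shows in the picture. A call takes as long as a camera call. They do not tell look-alikes from the thing itself.
- models.masks_of(camera, name): "mask" (420x560 bool, what is visible of it) and "extent" ([left, top, right, bottom] in pixels, round what is visible of it).
- models.landmark_of(camera, name): "point" ([column, row] in pixels: a listed point, or the origin of a listed thing).
The state is a dict: "time_s": time; "joint_positions": joint angles; "qvel": joint speeds; "tau": joint torques, N m; "position": TCP position; "tcp_rot": TCP orientation; "force": force on the tool from outside, world axes, zero at the start; "moment": the same for the moment, N m; "opening": opening from 0.0 (shut) to 1.0 (fully open).
Only numpy, scipy, OpenCV 4.12 (cv2) and the standard library are available. Lean on these libraries where they do the work, as an engineer would, in place of code of your own. Each camera call takes 0.05 s, during which the arm holds its last target.

## Working session

There is one attempt and no reset: what is moved stays moved. The work goes in short steps, Python scripts to look and compute and a tool call to move; the robot and the scene stay as the last step left them, time stands still between calls to the robot, and variables do not carry over. Pictures are saved under pics/ and viewed, and the job is handed in when it is done.

Besides the shell and the picture viewer there is one more tool, called after "Request:" in YAML: its name, and indented under it one key for each argument. send_rows: Moves the arm, as the interface text tells. Its arguments: {"type":"object","properties":{"moves":{"type":"array"}},"required":["moves"]}

```bash
mkdir -p pics; ls; cat > h.py <<'E'
import numpy as np, cv2
from rig import status, vision, bot, models
def snap(cam,fn=None):
    c=vision.capture(cam)
    if fn: cv2.imwrite('pics/'+fn,c['img'][:,:,::-1])
    return c
def K(c): return np.array([[c['fx'],0,c['cx']],[0,c['fy'],c['cy']],[0,0,1.]])
def ray(c,px):
    u=cv2.undistortPoints(np.array(px,float).reshape(-1,1,2),K(c),np.array(c['distortion'],float)).reshape(-1,2)
    d=np.c_[u[:,0],-u[:,1],-np.ones(len(u))]
    P=np.array(c['pose']); return P[:3,3], d@P[:3,:3].T
def onz(c,px,z):
    o,d=ray(c,px); return o+d*((z-o[2])/d[:,2])[:,None]
def cloud(c,mask):
    v,u=np.nonzero(mask&(c['depth']>0)); o,d=ray(c,np.c_[u,v]); return o+d*c['depth'][v,u][:,None]
def proj(c,pts):
    P=np.linalg.inv(np.array(c['pose'])); q=np.atleast_2d(pts)@P[:3,:3].T+P[:3,3]
    q=q*[1,-1,-1]; return cv2.projectPoints(q,np.zeros(3),np.zeros(3),K(c),np.array(c['distortion'],float))[0].reshape(-1,2)
E
python3 - <<'E'
from h import *
for n in('top','scene'):
    c=snap(n,n+'0.png'); print(n,np.round(c['pose'],3).tolist(),c['fx'],c['distortion'])
    for t in('pot_red_mid','pot_yellow_mid','pot_green_mid','pot_magenta_mid','tag_red','tag_yellow','tag_green','tag_magenta','rack_blue','rack_white'):
        l=models.landmark_of(n,t); m=models.masks_of(n,t)
        print(t,[(np.round(a['point']).tolist(),round(a['confidence'],2)) for a in l][:3],[(a['extent'],round(a['confidence'],2)) for a in m][:3])
print(status.read_state())
E
```

```text
pics
top [[0.027, 0.986, -0.164, 0.465], [-1.0, 0.026, -0.008, -0.014], [-0.004, 0.164, 0.986, 0.804], [0.0, 0.0, 0.0, 1.0]] 426.1828236744854 [-0.07705143  0.          0.          0.          0.        ]
pot_red_mid [([176.0, 263.0], 0.67)] [([154.9, 255.7, 194.9, 280.5], 0.56)]
pot_yellow_mid [([181.0, 194.0], 0.93), ([202.0, 200.0], 0.24)] [([165.9, 178.4, 199.1, 211.4], 0.64)]
pot_green_mid [([178.0, 234.0], 0.65)] [([343.8, 146.7, 411.0, 290.6], 0.7), ([161.3, 215.1, 197.1, 247.5], 0.68)]
pot_magenta_mid [([186.0, 166.0], 0.93), ([142.0, 140.0], 0.87), ([191.0, 111.0], 0.72)] [([174.8, 93.5, 201.8, 129.8], 0.87), ([170.7, 148.7, 200.7, 182.3], 0.76), ([125.6, 122.0, 158.7, 155.1], 0.64)]
tag_red [([195.0, 269.0], 0.65)] [([192.8, 261.8, 204.7, 277.0], 0.52)]
tag_yellow [([200.0, 197.0], 0.44)] [([201.5, 190.6, 209.8, 207.2], 0.68)]
tag_green [([202.0, 234.0], 0.43)] [([201.2, 227.9, 208.0, 245.8], 0.57)]
tag_magenta [([201.0, 169.0], 0.42)] []
rack_blue [([185.0, 217.0], 0.89)] [([163.4, 149.6, 209.3, 293.0], 0.8)]
rack_white [([376.0, 214.0], 0.91)] [([344.7, 148.0, 410.2, 292.
[... 1069 characters left out ...]
.20868459e+01, -2.08531749e-04,
        6.76867944e+01, -1.02267265e+01]), 'qvel': array([ 0.04829961,  0.06281504,  0.02485689,  0.03123987, -0.0263249 ,
        0.02234564]), 'tau': array([-5.11787323e-05, -4.40004051e+01, -1.76980001e+01,  6.34100754e-02,
        5.04597311e-02, -1.25389440e-05]), 'position': array([ 0.22534082, -0.58295929,  0.22253153]), 'tcp_rot': array([[ 9.32760711e-01,  3.60496125e-01, -5.30916544e-07],
       [ 3.60496125e-01, -9.32760711e-01, -1.50438101e-05],
       [-5.91845334e-06,  1.38408816e-05, -1.00000000e+00]]), 'force': array([ 0.32252987, -0.60637637, -0.61875682]), 'moment': array([ 0.0147366 , -0.01487206, -0.02058719]), 'opening': 0.9976022907619341}
```

```bash
python3 - <<'E'
import cv2
for n in('top','scene'):
    i=cv2.imread(f'pics/{n}0.png'); cv2.imwrite(f'pics/{n}0b.png',cv2.resize(i,(800,600),interpolation=cv2.INTER_CUBIC))
i=cv2.imread('pics/top0.png')[80:310,110:430]; cv2.imwrite('pics/top0c.png',cv2.resize(i,(800,575),interpolation=cv2.INTER_CUBIC))
E
```

```text
(no output)
```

View pics/top0c.png

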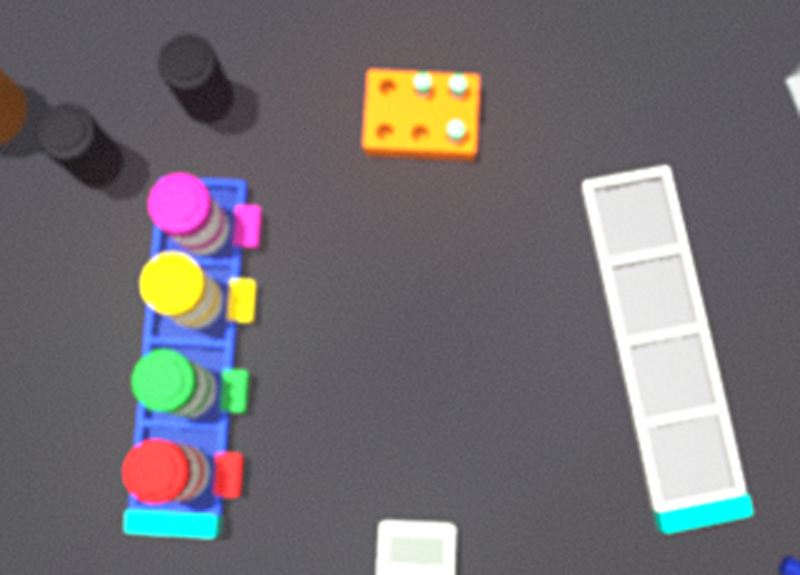

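View pics/scene0b.png

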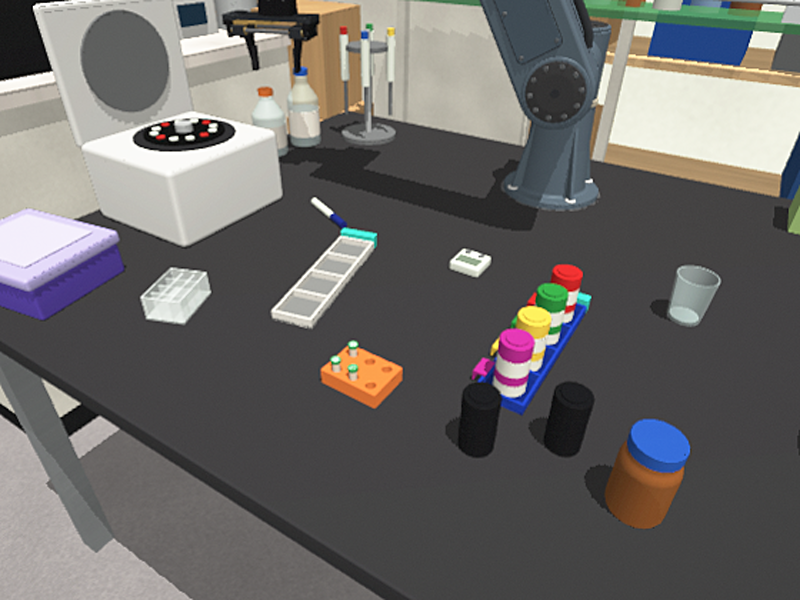

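```bash
cat > fit.py <<'E'
from h import *
from scipy.optimize import minimize
def iou(c,polys,mask):
    S=4; m=np.zeros((mask.shape[0]*1,mask.shape[1]*1),np.uint8)
    big=np.zeros((420*S,560*S),np.uint8)
    for p in polys:
        h=cv2.convexHull(((proj(c,p)+.5)*S).astype(np.float32)).astype(np.int32); cv2.fillConvexPoly(big,h,255)
    m=cv2.resize(big,(560,420),interpolation=cv2.INTER_AREA)/255.
    return -np.minimum(m,mask).sum()/np.maximum(m,mask).sum()
def box(x0,x1,y0,y1,z1): return np.array([[x,y,z] for x in(x0,x1) for y in(y0,y1) for z in(0,z1)])
BODY=[box(-.033,.033,-.126,.126,.016)]; TQ=[box(-.033,.033,.126,.142,.026)]
def tf(p,q):
    c,s=np.cos(q[2]),np.sin(q[2]); return np.c_[p[:,0]*c-p[:,1]*s+q[0],p[:,0]*s+p[:,1]*c+q[1],p[:,2]]
def fit(c,mask,parts,q0,sc=(.01,.01,.1)):
    n=len(q0); best=None
    for k in range(3):
        q0=np.array(q0,float); sim=np.vstack([q0]+[q0+np.eye(n)[i]*sc[i]/(1+k*2) for i in range(n)])
        r=minimize(lambda q:iou(c,[tf(p,list(q)+[0]*(3-n)) for p in parts],mask),q0,method='Nelder-Mead',options=dict(initial_simplex=sim,xatol=1e-5,fatol=1e-5)); q0=r.x
    return r.x,-r.fun
t=np.linspace(0,2*np.pi,40)
CAP=[np.array([[.0215*np.cos(a),.0215*np.sin(a),z] for a in t for z in(.059,.084)])]
def hsv(c): return cv2.cvtColor(c['img'],cv2.COLOR_RGB2HSV)
E
cat > m1.py <<'E'
from fit import *
import pickle,sys
def run(n):
    c=snap(n); pickle.dump(c,open(f'{n}.pkl','wb')); H=hsv(c); h,s,v=[H[:,:,i].astype(int) for i in range(3)]
    lab=lambda m:(lambda r:(r[1]==1+np.argmax(r[2][1:,4])))(cv2.connectedComponentsWithStats(m.astype(np.uint8)))
    m=models.masks_of(n,'rack_white')[0]; e=[int(x) for x in m['extent']]
    roi=np.zeros((420,560),bool); roi[e[1]-8:e[3]+9,e[0]-8:e[2]+9]=1
    mw=lab(roi&(((s<45)&(v>125))|((h>80)&(h<100)&(s>130)&(v>100))))
    tq=(h>80)&(h<100)&(s>130)&(v>100)
    cen=onz(c,[[ (e[0]+e[2])/2,(e[1]+e[3])/2]],.008)[0]; 
    q,f=fit(c,mw,BODY+TQ,[cen[0],cen[1],W0]); print(n,'white',np.round(q,4),np.degrees(q[2]).round(2),f,iou(c,[tf(p,q) for p in TQ],tq&roi))
    for nm,lo,hi in(('red',172,8),('yellow',22,35),('green',45,75),('magenta',140,165)):
        mm=(s>110)&(v>90)&((h>=lo)&(h<=hi) if lo<hi else (h>=lo)|(h<=hi))
        L=models.landmark_of(n,f'pot_{nm}_mid')
        ms=models.masks_of(n,f'pot_{nm}_mid')
        print(nm,[np.round(a['point']) for a in L][:1])
    return c
E
python3 - <<'E'
import sys; sys.path.insert(0,'.')
from fit import *
import pickle
for n in('top','scene'):
    c=snap(n); pickle.dump(c,open(f'{n}.pkl','wb'))
    m=c['img']
    H=hsv(c)
    pts={'top':dict(white=(366,170),grey=(385,235),tq=(390,286),red=(173,268),yellow=(178,193),green=(175,232),mag=(181,161),blue=(180,285)),'scene':dict(white=(205,222),grey=(235,190),tq=(252,166),red=(396,191),yellow=(374,222),green=(386,205),mag=(361,238))}[n]
    for k,(u,v) in pts.items(): print(n,k,H[v,u],m[v,u],c['depth'][v,u])
E
```

```text
top white [ 60   1 231] [230 231 230] 0.8186262
top grey [ 30   1 232] [232 232 231] 0.8002355
top tq [ 90 255 255] [  0 255 254] 0.7621279
top red [  1 170 255] [255  88  85] 0.709787
top yellow [ 30 210 255] [255 255  45] 0.73276645
top green [ 67 151 252] [103 252 139] 0.72014046
top mag [151 161 255] [255  94 251] 0.7428846
top blue [ 90 201 255] [ 54 255 253] 0.7655435
scene white [ 22  19 202] [202 198 187] 0.81281275
scene grey [ 38   6 163] [162 163 159] 0.94245976
scene tq [ 85 212 183] [ 31 183 160] 1.0081279
scene red [  0 202 245] [245  52  51] 0.7926508
scene yellow [ 28 161 254] [254 242  94] 0.7063598
scene green [ 64 171 185] [ 61 185  78] 0.7530256
scene mag [158 192 229] [229  57 181] 0.666531
```

```bash
cat > m2.py <<'E'
from fit import *
import pickle
for n in('top','scene'):
    c=pickle.load(open(f'{n}.pkl','rb')); H=hsv(c); h,s,v=[H[:,:,i].astype(int) for i in range(3)]
    def lab(m,seed):
        r=cv2.connectedComponents(m.astype(np.uint8))[1]; return r==r[seed[1],seed[0]]
    S={'top':dict(w=(366,170),red=(173,268),yellow=(178,193),green=(175,232),mag=(181,161),bt=(180,289),wt=(390,286)),'scene':dict(w=(205,222),red=(396,191),yellow=(374,222),green=(386,205),mag=(361,238),bt=(409,208),wt=(252,166))}[n]
    tq=(h>80)&(h<100)&(s>120)&(v>100)
    wm=lab(((s<45)&(v>125))|tq,S['w']); wt=lab(tq,S['wt'])
    p=onz(c,[[u,w] for w,u in [np.argwhere(wm).mean(0)]],.008)[0]; t=onz(c,[[u,w] for w,u in [np.argwhere(wt).mean(0)]],.02)[0]
    th=np.arctan2(t[1]-p[1],t[0]-p[0])-np.pi/2
    q,f=fit(c,wm,BODY+TQ,[p[0],p[1],th]); print(n,'white',q.round(4),np.degrees(q[2]).round(2),round(f,3),iou(c,[tf(x,q) for x in TQ],wt))
    caps=[]
    for k,lo,hi in(('red',172,8),('yellow',20,37),('green',45,78),('mag',140,168)):
        m=lab((s>110)&(v>70)&((h>=lo)&(h<=hi) if lo<hi else (h>=lo)|(h<=hi)),S[k])
        p=onz(c,[[u,w] for w,u in [np.argwhere(m).mean(0)]],.078)[0]
        r,f=fit(c,m,CAP,p[:2],(.005,.005)); caps.append(r); 
        z=cloud(c,m)[:,2]; print(k,r.round(4),round(f,3),'z95',np.percentile(z,90).round(4),m.sum())
    caps=np.array(caps); d=caps[0]-caps[3]; print('row spacing',np.linalg.norm(np.diff(caps,axis=0),axis=1).round(4),'theta blue',np.degrees(np.arctan2(d[1],d[0])-np.pi/2).round(2))
    bt=lab(tq,S['bt']); p=onz(c,[[u,w] for w,u in [np.argwhere(bt).mean(0)]],.02)[0]; print('btq',p.round(4),bt.sum())
    v_,u_=np.nonzero(s>=0)
    # black pots and others: depth points >0.03 high
E
python3 m2.py
```

```text
top white [ 0.5774 -0.1885 -4.5001] -257.84 0.94 -0.6549309203113353
red [0.4646 0.1707] 0.891 z95 0.0843 532
yellow [0.5939 0.1676] 0.899 z95 0.0841 514
green [0.5262 0.1694] 0.869 z95 0.0843 504
mag [0.652  0.1665] 0.913 z95 0.0837 530
row spacing [0.1293 0.0677 0.1258] theta blue 88.74
btq [0.4266 0.1704 0.02  ] 403
scene white [ 0.5751 -0.1895 -4.4996] -257.81 0.97 -0.526070008876539
red [0.4645 0.1702] 0.795 z95 0.0838 326
yellow [0.5922 0.1664] 0.803 z95 0.084 417
green [0.5241 0.1679] 0.826 z95 0.084 372
mag [0.6491 0.1648] 0.858 z95 0.0842 502
row spacing [0.1278 0.0681 0.125 ] theta blue 88.3
btq [0.427  0.1959 0.02  ] 80
```

```bash
python3 - <<'E'
from fit import *
import pickle
c=pickle.load(open('top.pkl','rb'))
P=cloud(c,np.ones((420,560),bool)); 
m=c['img'].copy()
for q,col in(([.5763,-.189,np.radians(102.18)],(255,0,0)),([.558,.1685,np.radians(88.6)],(255,255,0))):
    for y in(.093,.031,-.031,-.093):
        b=tf(np.array([[sx*.029,y+sy*.029,.016] for sx,sy in((1,1),(1,-1),(-1,-1),(-1,1))]),q)
        cv2.polylines(m,[np.round(proj(c,b)).astype(np.int32)],True,col,1)
        print(q[:2],y,tf(np.array([[0,y,0]]),q)[0].round(4))
    b=tf(np.array([[-.033,.126,.026],[.033,.126,.026],[.033,.142,.026],[-.033,.142,.026]]),q); cv2.polylines(m,[np.round(proj(c,b)).astype(np.int32)],True,(255,0,255),1)
cv2.imwrite('pics/ov1.png',cv2.resize(m[80:310,110:430],(800,575),interpolation=cv2.INTER_CUBIC)[:,:,::-1])
# objects tall
g=np.zeros((200,240),np.uint8)
k=P[:,2]>.03; Q=P[k]; ix=((Q[:,0]-.2)/.004).astype(int); iy=((Q[:,1]+.45)/.004).astype(int); ok=(ix>=0)&(ix<200)&(iy>=0)&(iy<240); g[ix[ok],iy[ok]]=1
n,L,S,C=cv2.connectedComponentsWithStats(g)
lab=L[ix[ok],iy[ok]]; Z=Q[ok,2]
for i in range(1,n):
    if S[i,4]>8: print('x %.3f-%.3f y %.3f-%.3f zmax %.3f'%(.2+.004*S[i,1],.2+.004*(S[i,1]+S[i,3]),-.45+.004*S[i,0],-.45+.004*(S[i,0]+S[i,2]),np.percentile(Z[lab==i],98)))
E
```

```text
[0.5763, -0.189] 0.093 [ 0.4854 -0.2086  0.    ]
[0.5763, -0.189] 0.031 [ 0.546  -0.1955  0.    ]
[0.5763, -0.189] -0.031 [ 0.6066 -0.1825  0.    ]
[0.5763, -0.189] -0.093 [ 0.6672 -0.1694  0.    ]
[0.558, 0.1685] 0.093 [0.465  0.1708 0.    ]
[0.558, 0.1685] 0.031 [0.527  0.1693 0.    ]
[0.558, 0.1685] -0.031 [0.589  0.1677 0.    ]
[0.558, 0.1685] -0.093 [0.651  0.1662 0.    ]
x 0.328-0.388 y 0.302-0.366 zmax 0.076
x 0.440-0.488 y 0.146-0.194 zmax 0.085
x 0.504-0.548 y 0.146-0.190 zmax 0.085
x 0.568-0.616 y 0.142-0.190 zmax 0.085
x 0.628-0.672 y 0.142-0.186 zmax 0.085
x 0.680-0.724 y 0.226-0.274 zmax 0.081
x 0.704-0.808 y -0.382--0.290 zmax 0.041
x 0.716-0.732 y -0.038--0.018 zmax 0.040
x 0.712-0.772 y 0.310-0.370 zmax 0.101
x 0.736-0.780 y 0.146-0.190 zmax 0.081
x 0.752-0.768 y -0.038--0.022 zmax 0.040
x 0.752-0.772 y -0.010-0.006 zmax 0.040
```

View pics/ov1.png

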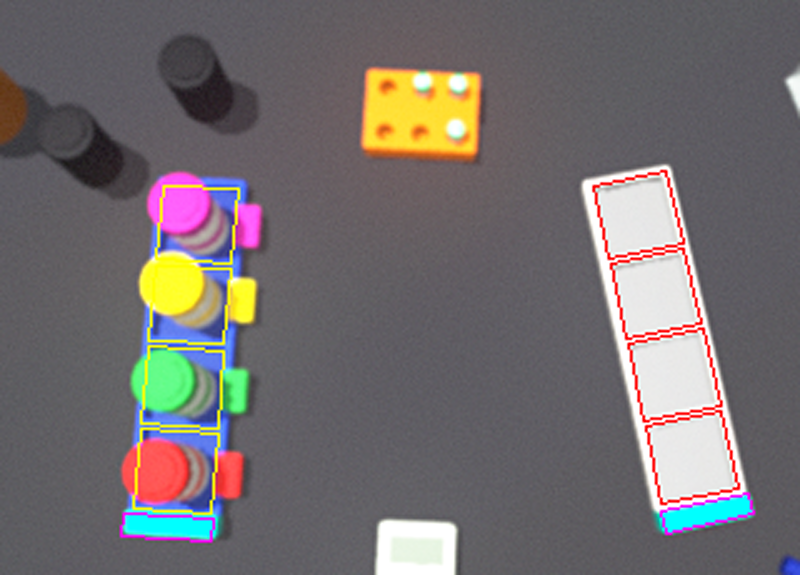

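Request:
send_rows:
  moves:
    - [0, 0, 0.3, 0, 0, 0.75, -1]
    - [0, 0, 0.3, 0, 0, 0.75, -1]
    - [0, 0, 0.3, 0, 0, 0.74, -1]
    - [0.98, -1, 0, 0, 0, 0, -1]
    - [0.98, -1, 0, 0, 0, 0, -1]
    - [0.98, -1, 0, 0, 0, 0, -1]
    - [0.98, -1, 0, 0, 0, 0, -1]
    - [0.98, -1, 0, 0, 0, 0, -1]
    - [0.98, -1, 0, 0, 0, 0, -1]
    - [0.98, -1, 0, 0, 0, 0, -1]
    - [0.98, -1, 0, 0, 0, 0, -1]
    - [0.98, -1, 0, 0, 0, 0, -1]

```text
time_s: 3.7
position: [0.4516, -0.3622, 0.2002]
tcp_rot: [[1.0, -0.022, 0.0], [-0.022, -1.0, -0.0], [0.0, 0.0, -1.0]]
force: [0.8, -0.7, 0.2]
opening: 0.998
```

Request:
send_rows:
  moves:
    - [0, -1, 0, 0, 0, 0, -1]
    - [0, -1, 0, 0, 0, 0, -1]
    - [0, -1, 0, 0, 0, 0, -1]
    - [0, -1, 0, 0, 0, 0, -1]
    - [0, -1, 0, 0, 0, 0, -1]
    - [0, -1, 0, 0, 0, 0, -1]
    - [0, -1, 0, 0, 0, 0, -1]
    - [0, -1, 0, 0, 0, 0, -1]
    - [0, -1, 0, 0, 0, 0, -1]
    - [0, -1, 0, 0, 0, 0, -1]
    - [0, -1, 0, 0, 0, 0, -1]
    - [0, -1, 0, 0, 0, 0, -1]

```text
time_s: 5.2
position: [0.4569, -0.0616, 0.2002]
tcp_rot: [[1.0, -0.022, 0.0], [-0.022, -1.0, -0.0], [0.0, 0.0, -1.0]]
force: [-0.1, -0.0, 0.2]
opening: 1.002
```

Request:
send_rows:
  moves:
    - [0, -1, 0, 0, 0, 0, -1]
    - [0, -1, 0, 0, 0, 0, -1]
    - [0, -1, 0, 0, 0, 0, -1]
    - [0, -1, 0, 0, 0, 0, -1]
    - [0, -1, 0, 0, 0, 0, -1]
    - [0, -1, 0, 0, 0, 0, -1]
    - [0, -1, 0, 0, 0, 0, -1]
    - [0, -1, 0, 0, 0, 0, -1]
    - [0, -1, 0, 0, 0, 0, -1]
    - [0, 0, 0, 0, 0, 0, -1]
    - [0, 0, 0, 0, 0, 0, -1]

```text
time_s: 6.58
position: [0.4619, 0.1618, 0.2001]
tcp_rot: [[1.0, -0.022, -0.0], [-0.022, -1.0, -0.0], [-0.0, 0.001, -1.0]]
force: [-0.6, 0.5, -0.4]
opening: 1.001
```

Request:
send_rows:
  moves:
    - [0.1, -0.35, 1, 0, 0, 0, -1]
    - [0, 0, 1, 0, 0, 0, -1]
    - [0, 0, 1, 0, 0, 0, -1]
    - [0, 0, 1, 0, 0, 0, -1]
    - [0, 0, 1, 0, 0, 0, -1]
    - [0, 0, 0.6, 0, 0, 0, -1]
    - [0, 0, 0.32, 0, 0, 0, -1]
    - [0, 0, 0, 0, 0, 0, -1]
    - [0, 0, 0, 0, 0, 0, -1]

```text
time_s: 7.7
position: [0.4657, 0.1707, 0.0527]
tcp_rot: [[1.0, -0.022, 0.001], [-0.022, -1.0, 0.0], [0.001, -0.0, -1.0]]
force: [0.6, 1.2, 1.0]
opening: 0.998
```

```bash
python3 - <<'E'
from h import *
m=np.hstack([snap('top')['img'][150:310,80:280],snap('scene')['img'][130:290,300:500]])
cv2.imwrite('pics/g1.png',cv2.resize(m,(800,320),interpolation=cv2.INTER_CUBIC)[:,:,::-1])
E
```

```text
(no output)
```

View pics/g1.png

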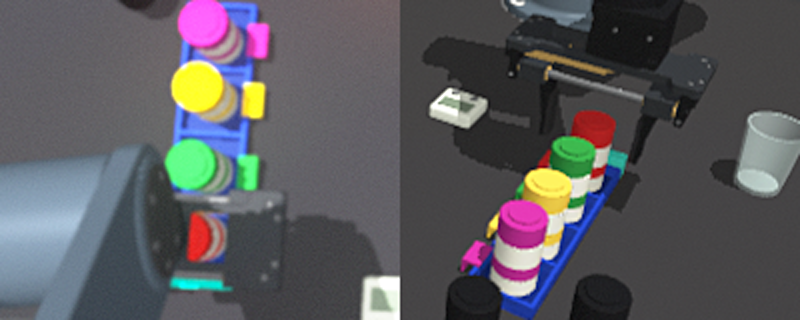

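Fingers straddle the red pot. Closing, then a small lift.

Request:
send_rows:
  moves:
    - [0, 0, 0, 0, 0, 0, 1]
    - [0, 0, 0, 0, 0, 0, 1]
    - [0, 0, 0, 0, 0, 0, 1]
    - [0, 0, 0, 0, 0, 0, 1]
    - [0, 0, 0, 0, 0, 0, 1]
    - [0, 0, 0, 0, 0, 0, 1]
    - [0, 0, 0, 0, 0, 0, 1]
    - [0, 0, -0.5, 0, 0, 0, 1]
    - [0, 0, -1, 0, 0, 0, 1]

```text
time_s: 8.93
position: [0.4642, 0.1705, 0.0897]
tcp_rot: [[1.0, -0.022, -0.003], [-0.022, -1.0, -0.0], [-0.003, 0.0, -1.0]]
force: [0.8, 0.1, -1.2]
opening: 0.486
```

Request:
send_rows:
  moves:
    - [0, 0, -1, 0, 0, 0, 1]
    - [0, 0, -1, 0, 0, -0.675, 1]
    - [0, 0, -0.6, 0, 0, -0.675, 1]
    - [0.15, 0.5, 0, 0, 0, 0, 1]
    - [0.34, 1, 0, 0, 0, 0, 1]
    - [0.34, 1, 0, 0, 0, 0, 1]
    - [0.34, 1, 0, 0, 0, 0, 1]
    - [0.34, 1, 0, 0, 0, 0, 1]
    - [0.34, 1, 0, 0, 0, 0, 1]
    - [0.34, 1, 0, 0, 0, 0, 1]
    - [0.34, 1, 0, 0, 0, 0, 1]
    - [0.34, 1, 0, 0, 0, 0, 1]

```text
time_s: 10.42
position: [0.5807, -0.0234, 0.1541]
tcp_rot: [[0.978, 0.211, -0.001], [0.211, -0.978, 0.0], [-0.001, -0.0, -1.0]]
force: [0.1, 0.3, -1.4]
opening: 0.484
```

Request:
send_rows:
  moves:
    - [0.34, 1, 0, 0, 0, 0, 1]
    - [0.34, 1, 0, 0, 0, 0, 1]
    - [0.34, 1, 0, 0, 0, 0, 1]
    - [0.34, 1, 0, 0, 0, 0, 1]
    - [0.34, 1, 0, 0, 0, 0, 1]
    - [0.34, 1, 0, 0, 0, 0, 1]
    - [0.14, 0.5, 0, 0, 0, 0, 1]
    - [0, 0, 0, 0, 0, 0, 1]
    - [0, 0, 0, 0, 0, 0, 1]

```text
time_s: 11.55
position: [0.6671, -0.1682, 0.1542]
tcp_rot: [[0.977, 0.212, -0.002], [0.212, -0.977, 0.001], [-0.001, -0.001, -1.0]]
force: [-0.6, 1.3, -0.9]
opening: 0.49
```

Request:
send_rows:
  moves:
    - [0, 0.04, 0.8, 0, 0, 0, 1]
    - [0, 0, 0.8, 0, 0, 0, 1]
    - [0, 0, 0.8, 0, 0, 0, 1]
    - [0, 0, 0.8, 0, 0, 0, 1]
    - [0, 0, 0, 0, 0, 0, 1]

```text
time_s: 12.18
position: [0.6663, -0.1693, 0.0715]
tcp_rot: [[0.977, 0.212, -0.005], [0.212, -0.977, 0.002], [-0.005, -0.003, -1.0]]
force: [-0.2, 0.3, -1.0]
opening: 0.486
```

```bash
python3 - <<'E'
from h import *
m=np.hstack([snap('top')['img'][130:310,270:470],snap('scene')['img'][110:290,120:320]])
cv2.imwrite('pics/p1.png',cv2.resize(m,(800,360),interpolation=cv2.INTER_CUBIC)[:,:,::-1])
E
```

```text
(no output)
```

View pics/p1.png

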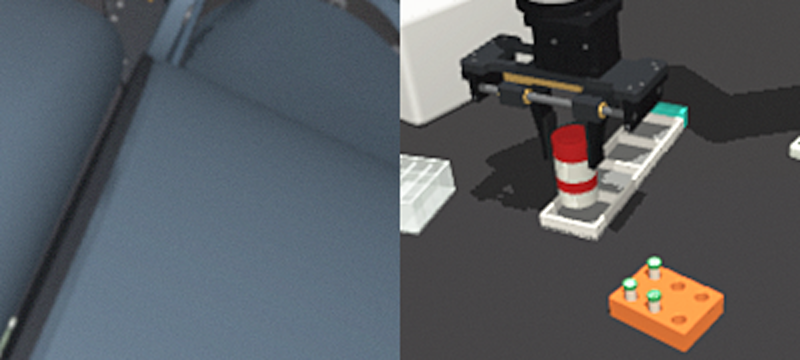

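Request:
send_rows:
  moves:
    - [0, 0, 0.4, 0, 0, 0, 1]
    - [0, 0, 0.3, 0, 0, 0, 1]
    - [0, 0, 0.1, 0, 0, 0, 1]
    - [0, 0, 0.05, 0, 0, 0, 1]
    - [0, 0, 0, 0, 0, 0, 1]

```text
time_s: 12.9
position: [0.6682, -0.1701, 0.0534]
tcp_rot: [[0.977, 0.212, 0.0], [0.212, -0.977, -0.0], [0.0, 0.0, -1.0]]
force: [0.1, -0.2, -1.8]
opening: 0.488
```

Request:
send_rows:
  moves:
    - [0, 0, 0, 0, 0, 0, 0.3]
    - [0, 0, 0, 0, 0, 0, -1]
    - [0, 0, 0, 0, 0, 0, -1]
    - [0, 0, 0, 0, 0, 0, -1]
    - [0, 0, 0, 0, 0, 0, -1]
    - [0, 0, -0.3, 0, 0, 0, -1]
    - [0, 0, -1, 0, 0, 0, -1]
    - [0, 0, -1, 0, 0, 0, -1]
    - [0, 0, -1, 0, 0, 0.675, -1]
    - [0, 0, -0.7, 0, 0, 0.675, -1]
    - [-0.23, -0.5, 0, 0, 0, 0, -1]
    - [-0.45, -1, 0, 0, 0, 0, -1]

```text
time_s: 14.4
position: [0.6513, -0.1318, 0.1529]
tcp_rot: [[1.0, -0.021, -0.0], [-0.021, -1.0, 0.0], [-0.0, -0.0, -1.0]]
force: [-0.1, 0.9, 0.4]
opening: 1.0
```

Request:
send_rows:
  moves:
    - [-0.45, -1, 0, 0, 0, 0, -1]
    - [-0.45, -1, 0, 0, 0, 0, -1]
    - [-0.45, -1, 0, 0, 0, 0, -1]
    - [-0.45, -1, 0, 0, 0, 0, -1]
    - [-0.45, -1, 0, 0, 0, 0, -1]
    - [-0.45, -1, 0, 0, 0, 0, -1]
    - [-0.45, -1, 0, 0, 0, 0, -1]
    - [-0.45, -1, 0, 0, 0, 0, -1]
    - [-0.45, -1, 0, 0, 0, 0, -1]
    - [-0.45, -1, 0, 0, 0, 0, -1]
    - [-0.45, -1, 0, 0, 0, 0, -1]
    - [-0.37, -0.9, 0, 0, 0, 0, -1]

```text
time_s: 15.9
position: [0.5243, 0.1698, 0.1532]
tcp_rot: [[1.0, -0.021, -0.0], [-0.021, -1.0, 0.0], [-0.0, -0.0, -1.0]]
force: [-0.4, -0.3, -0.3]
opening: 0.999
```

Request:
send_rows:
  moves:
    - [0, 0, 0, 0, 0, 0, -1]
    - [0, 0, 0, 0, 0, 0, -1]

```text
time_s: 16.15
position: [0.5257, 0.1681, 0.1533]
tcp_rot: [[1.0, -0.021, 0.001], [-0.021, -1.0, -0.0], [0.001, 0.0, -1.0]]
force: [-0.6, -0.1, 0.2]
opening: 0.999
```

```bash
python3 - <<'E'
from h import *
m=np.hstack([snap('top')['img'][130:310,270:470],snap('scene')['img'][130:310,300:500]])
cv2.imwrite('pics/p2.png',cv2.resize(m,(800,360),interpolation=cv2.INTER_CUBIC)[:,:,::-1])
E
```

```text
(no output)
```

View pics/p2.png

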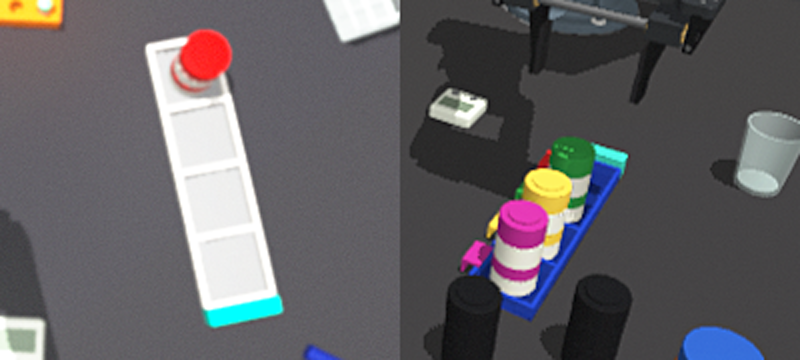

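Request:
send_rows:
  moves:
    - [0, 0, 1, 0, 0, 0, -1]
    - [0, 0, 1, 0, 0, 0, -1]
    - [0, 0, 1, 0, 0, 0, -1]
    - [0, 0, 0.7, 0, 0, 0, -1]
    - [0, 0, 0.33, 0, 0, 0, -1]
    - [0, 0, 0, 0, 0, 0, -1]
    - [0, 0, 0, 0, 0, 0, 1]
    - [0, 0, 0, 0, 0, 0, 1]
    - [0, 0, 0, 0, 0, 0, 1]
    - [0, 0, 0, 0, 0, 0, 1]
    - [0, 0, 0, 0, 0, 0, 1]
    - [0, 0, 0, 0, 0, 0, 1]

```text
time_s: 17.75
position: [0.5256, 0.1683, 0.0526]
tcp_rot: [[1.0, -0.022, 0.0], [-0.022, -1.0, 0.0], [0.0, -0.0, -1.0]]
force: [-0.1, 1.5, 1.3]
opening: 0.484
```

Request:
send_rows:
  moves:
    - [0, 0, 0, 0, 0, 0, 1]
    - [0, 0, -0.5, 0, 0, 0, 1]
    - [0, 0, -1, 0, 0, 0, 1]
    - [0, 0, -1, 0, 0, 0, 1]
    - [0, 0, -1, 0, 0, -0.675, 1]
    - [0, 0, -0.6, 0, 0, -0.675, 1]
    - [0.01, 0.5, 0, 0, 0, 0, 1]
    - [0.015, 1, 0, 0, 0, 0, 1]
    - [0.015, 1, 0, 0, 0, 0, 1]
    - [0.015, 1, 0, 0, 0, 0, 1]
    - [0.015, 1, 0, 0, 0, 0, 1]
    - [0.015, 1, 0, 0, 0, 0, 1]

```text
time_s: 19.25
position: [0.5562, 0.0326, 0.1542]
tcp_rot: [[0.978, 0.209, -0.002], [0.209, -0.978, -0.0], [-0.002, -0.0, -1.0]]
force: [-0.2, -0.0, -2.0]
opening: 0.486
```

Request:
send_rows:
  moves:
    - [0.015, 1, 0, 0, 0, 0, 1]
    - [0.015, 1, 0, 0, 0, 0, 1]
    - [0.015, 1, 0, 0, 0, 0, 1]
    - [0.015, 1, 0, 0, 0, 0, 1]
    - [0.015, 1, 0, 0, 0, 0, 1]
    - [0.015, 1, 0, 0, 0, 0, 1]
    - [0.015, 1, 0, 0, 0, 0, 1]
    - [0.015, 1, 0, 0, 0, 0, 1]
    - [0.015, 0.9, 0, 0, 0, 0, 1]
    - [0, 0, 0, 0, 0, 0, 1]
    - [0, 0, 0, 0, 0, 0, 1]

```text
time_s: 20.62
position: [0.6067, -0.1818, 0.1548]
tcp_rot: [[0.977, 0.212, -0.001], [0.212, -0.977, 0.001], [-0.001, -0.001, -1.0]]
force: [-0.3, -0.5, -0.6]
opening: 0.487
```

Request:
send_rows:
  moves:
    - [0, 0.03, 0.8, 0, 0, 0, 1]
    - [0, 0, 0.8, 0, 0, 0, 1]
    - [0, 0, 0.8, 0, 0, 0, 1]
    - [0, 0, 0.8, 0, 0, 0, 1]
    - [0, 0, 0.5, 0, 0, 0, 1]
    - [0, 0, 0.2, 0, 0, 0, 1]
    - [0, 0, 0.1, 0, 0, 0, 1]
    - [0, 0, 0.05, 0, 0, 0, 1]
    - [0, 0, 0, 0, 0, 0, 1]

```text
time_s: 21.75
position: [0.6077, -0.1834, 0.0543]
tcp_rot: [[0.977, 0.212, 0.001], [0.212, -0.977, -0.0], [0.001, 0.001, -1.0]]
force: [-0.5, -1.0, -0.6]
opening: 0.483
```

Request:
send_rows:
  moves:
    - [0, 0, 0, 0, 0, 0, 0.3]
    - [0, 0, 0, 0, 0, 0, -1]
    - [0, 0, 0, 0, 0, 0, -1]
    - [0, 0, 0, 0, 0, 0, -1]
    - [0, 0, 0, 0, 0, 0, -1]
    - [0, 0, -0.3, 0, 0, 0, -1]
    - [0, 0, -1, 0, 0, 0, -1]
    - [0, 0, -1, 0, 0, 0, -1]
    - [0, 0, -1, 0, 0, 0.675, -1]
    - [0, 0, -0.7, 0, 0, 0.675, -1]
    - [-0.06, -0.96, 0, 0, 0, 0, -1]
    - [-0.06, -1, 0, 0, 0, 0, -1]

```text
time_s: 23.25
position: [0.6045, -0.1319, 0.1532]
tcp_rot: [[1.0, -0.021, -0.002], [-0.021, -1.0, 0.001], [-0.002, -0.001, -1.0]]
force: [-0.2, 0.4, -0.5]
opening: 0.997
```

Request:
send_rows:
  moves:
    - [-0.06, -1, 0, 0, 0, 0, -1]
    - [-0.06, -1, 0, 0, 0, 0, -1]
    - [-0.06, -1, 0, 0, 0, 0, -1]
    - [-0.06, -1, 0, 0, 0, 0, -1]
    - [-0.06, -1, 0, 0, 0, 0, -1]
    - [-0.06, -1, 0, 0, 0, 0, -1]
    - [-0.06, -1, 0, 0, 0, 0, -1]
    - [-0.06, -1, 0, 0, 0, 0, -1]
    - [-0.06, -1, 0, 0, 0, 0, -1]
    - [-0.06, -1, 0, 0, 0, 0, -1]
    - [-0.06, -1, 0, 0, 0, 0, -1]
    - [-0.08, -1, 0, 0, 0, 0, -1]

```text
time_s: 24.75
position: [0.5912, 0.1689, 0.1524]
tcp_rot: [[1.0, -0.019, -0.004], [-0.019, -1.0, 0.0], [-0.004, 0.0, -1.0]]
force: [0.8, -0.4, -0.6]
opening: 0.997
```

Request:
send_rows:
  moves:
    - [0, 0, 0, 0, 0, 0, -1]
    - [0, 0, 0, 0, 0, 0, -1]

```text
time_s: 25.0
position: [0.5925, 0.1666, 0.153]
tcp_rot: [[1.0, -0.02, -0.002], [-0.02, -1.0, -0.001], [-0.002, 0.001, -1.0]]
force: [-0.7, -0.4, 0.2]
opening: 0.997
```

```bash
python3 - <<'E'
from h import *
m=np.hstack([snap('top')['img'][130:310,270:470],snap('scene')['img'][130:310,300:500]])
cv2.imwrite('pics/p3.png',cv2.resize(m,(800,360),interpolation=cv2.INTER_CUBIC)[:,:,::-1])
E
```

```text
(no output)
```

View pics/p3.png

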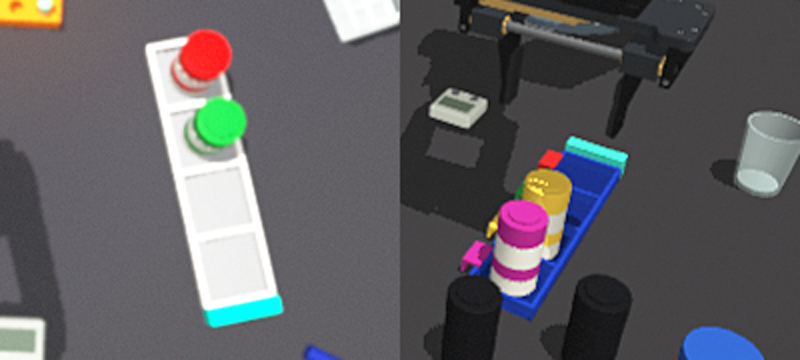

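Request:
send_rows:
  moves:
    - [0, 0, 1, 0, 0, 0, -1]
    - [0, 0, 1, 0, 0, 0, -1]
    - [0, 0, 1, 0, 0, 0, -1]
    - [0, 0, 0.7, 0, 0, 0, -1]
    - [0, 0, 0.32, 0, 0, 0, -1]
    - [0, 0, 0, 0, 0, 0, -1]
    - [0, 0, 0, 0, 0, 0, 1]
    - [0, 0, 0, 0, 0, 0, 1]
    - [0, 0, 0, 0, 0, 0, 1]
    - [0, 0, 0, 0, 0, 0, 1]
    - [0, 0, 0, 0, 0, 0, 1]
    - [0, 0, 0, 0, 0, 0, 1]

```text
time_s: 26.6
position: [0.5937, 0.1664, 0.0534]
tcp_rot: [[1.0, -0.022, 0.0], [-0.022, -1.0, 0.0], [0.0, -0.0, -1.0]]
force: [-0.1, 0.3, 1.2]
opening: 0.484
```

Request:
send_rows:
  moves:
    - [0, 0, 0, 0, 0, 0, 1]
    - [0, 0, -0.5, 0, 0, 0, 1]
    - [0, 0, -1, 0, 0, 0, 1]
    - [0, 0, -1, 0, 0, 0, 1]
    - [0, 0, -1, 0, 0, -0.675, 1]
    - [0, 0, -0.6, 0, 0, -0.675, 1]
    - [-0.14, 0.4, 0, 0, 0, 0, 1]
    - [-0.35, 1, 0, 0, 0, 0, 1]
    - [-0.35, 1, 0, 0, 0, 0, 1]
    - [-0.35, 1, 0, 0, 0, 0, 1]
    - [-0.35, 1, 0, 0, 0, 0, 1]
    - [-0.35, 1, 0, 0, 0, 0, 1]

```text
time_s: 28.1
position: [0.5748, 0.0227, 0.155]
tcp_rot: [[0.978, 0.209, -0.002], [0.209, -0.978, -0.0], [-0.002, -0.0, -1.0]]
force: [-0.2, -0.7, -1.0]
opening: 0.484
```

Request:
send_rows:
  moves:
    - [-0.36, 1, 0, 0, 0, 0, 1]
    - [-0.36, 1, 0, 0, 0, 0, 1]
    - [-0.36, 1, 0, 0, 0, 0, 1]
    - [-0.36, 1, 0, 0, 0, 0, 1]
    - [-0.36, 1, 0, 0, 0, 0, 1]
    - [-0.36, 1, 0, 0, 0, 0, 1]
    - [-0.36, 1, 0, 0, 0, 0, 1]
    - [-0.36, 1, 0, 0, 0, 0, 1]
    - [-0.13, 0.4, 0, 0, 0, 0, 1]
    - [0, 0, 0, 0, 0, 0, 1]
    - [0, 0, 0, 0, 0, 0, 1]

```text
time_s: 29.48
position: [0.5466, -0.196, 0.1555]
tcp_rot: [[0.977, 0.212, -0.001], [0.212, -0.977, 0.001], [-0.001, -0.001, -1.0]]
force: [0.0, 0.1, -1.9]
opening: 0.482
```

Request:
send_rows:
  moves:
    - [0, 0, 0.8, 0, 0, 0, 1]
    - [0, 0, 0.8, 0, 0, 0, 1]
    - [0, 0, 0.8, 0, 0, 0, 1]
    - [0, 0, 0.8, 0, 0, 0, 1]
    - [0, 0, 0.5, 0, 0, 0, 1]
    - [0, 0, 0.2, 0, 0, 0, 1]
    - [0, 0, 0.1, 0, 0, 0, 1]
    - [0, 0, 0.06, 0, 0, 0, 1]
    - [0, 0, 0, 0, 0, 0, 1]

```text
time_s: 30.6
position: [0.5472, -0.1971, 0.0547]
tcp_rot: [[0.977, 0.212, 0.001], [0.212, -0.977, -0.0], [0.001, 0.001, -1.0]]
force: [0.3, 0.5, -0.7]
opening: 0.485
```

Request:
send_rows:
  moves:
    - [0, 0, 0, 0, 0, 0, 0.3]
    - [0, 0, 0, 0, 0, 0, -1]
    - [0, 0, 0, 0, 0, 0, -1]
    - [0, 0, 0, 0, 0, 0, -1]
    - [0, 0, 0, 0, 0, 0, -1]
    - [0, 0, -0.3, 0, 0, 0, -1]
    - [0, 0, -1, 0, 0, 0, -1]
    - [0, 0, -1, 0, 0, 0, -1]
    - [0, 0, -1, 0, 0, 0.675, -1]
    - [0, 0, -0.7, 0, 0, 0.675, -1]
    - [0.25, -0.96, 0, 0, 0, 0, -1]
    - [0.26, -1, 0, 0, 0, 0, -1]

```text
time_s: 32.1
position: [0.5612, -0.1481, 0.1553]
tcp_rot: [[1.0, -0.023, 0.001], [-0.023, -1.0, -0.001], [0.001, 0.001, -1.0]]
force: [0.8, 0.1, -0.5]
opening: 0.999
```

Request:
send_rows:
  moves:
    - [0.26, -1, 0, 0, 0, 0, -1]
    - [0.26, -1, 0, 0, 0, 0, -1]
    - [0.26, -1, 0, 0, 0, 0, -1]
    - [0.26, -1, 0, 0, 0, 0, -1]
    - [0.26, -1, 0, 0, 0, 0, -1]
    - [0.26, -1, 0, 0, 0, 0, -1]
    - [0.26, -1, 0, 0, 0, 0, -1]
    - [0.26, -1, 0, 0, 0, 0, -1]
    - [0.26, -1, 0, 0, 0, 0, -1]
    - [0.26, -1, 0, 0, 0, 0, -1]
    - [0.26, -1, 0, 0, 0, 0, -1]
    - [0.26, -1, 0, 0, 0, 0, -1]

```text
time_s: 33.6
position: [0.6456, 0.1508, 0.1548]
tcp_rot: [[1.0, -0.022, 0.0], [-0.022, -1.0, 0.0], [0.0, -0.0, -1.0]]
force: [1.3, 0.2, -0.5]
opening: 0.998
```

Request:
send_rows:
  moves:
    - [0.2, -0.6, 0, 0, 0, 0, -1]
    - [0, 0, 0, 0, 0, 0, -1]
    - [0, 0, 0, 0, 0, 0, -1]

```text
time_s: 33.98
position: [0.6505, 0.1641, 0.1543]
tcp_rot: [[1.0, -0.022, -0.001], [-0.022, -1.0, -0.001], [-0.001, 0.001, -1.0]]
force: [0.2, -0.7, 0.2]
opening: 1.004
```

```bash
python3 - <<'E'
from h import *
m=np.hstack([snap('top')['img'][130:310,270:470],snap('scene')['img'][130:310,300:500]])
cv2.imwrite('pics/p4.png',cv2.resize(m,(800,360),interpolation=cv2.INTER_CUBIC)[:,:,::-1])
E
```

View pics/p4.png

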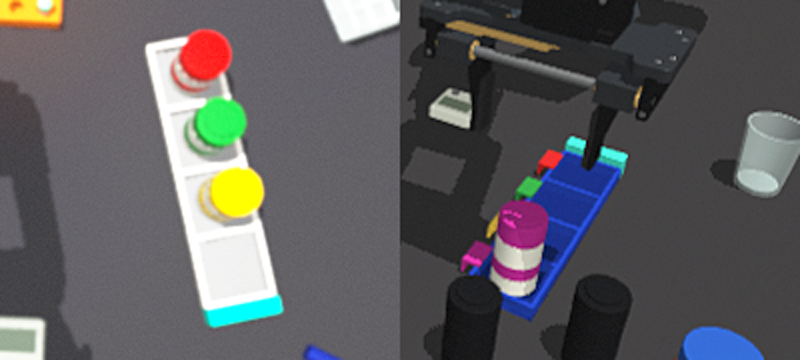

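Request:
send_rows:
  moves:
    - [0, -0.05, 1, 0, 0, 0, -1]
    - [0, 0, 1, 0, 0, 0, -1]
    - [0, 0, 1, 0, 0, 0, -1]
    - [0, 0, 0.7, 0, 0, 0, -1]
    - [0, 0, 0.35, 0, 0, 0, -1]
    - [0, 0, 0, 0, 0, 0, -1]
    - [0, 0, 0, 0, 0, 0, 1]
    - [0, 0, 0, 0, 0, 0, 1]
    - [0, 0, 0, 0, 0, 0, 1]
    - [0, 0, 0, 0, 0, 0, 1]
    - [0, 0, 0, 0, 0, 0, 1]
    - [0, 0, 0, 0, 0, 0, 1]

```text
time_s: 35.58
position: [0.6508, 0.1662, 0.0531]
tcp_rot: [[1.0, -0.022, 0.0], [-0.022, -1.0, 0.0], [0.0, -0.0, -1.0]]
force: [-0.6, -0.4, 0.3]
opening: 0.483
```

Request:
send_rows:
  moves:
    - [0, 0, 0, 0, 0, 0, 1]
    - [0, 0, -0.5, 0, 0, 0, 1]
    - [0, 0, -1, 0, 0, 0, 1]
    - [0, 0, -1, 0, 0, 0, 1]
    - [0, 0, -1, 0, 0, -0.675, 1]
    - [0, 0, -0.6, 0, 0, -0.675, 1]
    - [-0.3, 0.4, 0, 0, 0, 0, 1]
    - [-0.72, 1, 0, 0, 0, 0, 1]
    - [-0.72, 1, 0, 0, 0, 0, 1]
    - [-0.72, 1, 0, 0, 0, 0, 1]
    - [-0.72, 1, 0, 0, 0, 0, 1]
    - [-0.72, 1, 0, 0, 0, 0, 1]

```text
time_s: 37.08
position: [0.5824, 0.0121, 0.1548]
tcp_rot: [[0.978, 0.209, -0.002], [0.209, -0.978, -0.0], [-0.002, -0.0, -1.0]]
force: [-0.3, -0.0, -2.2]
opening: 0.484
```

Request:
send_rows:
  moves:
    - [-0.72, 1, 0, 0, 0, 0, 1]
    - [-0.72, 1, 0, 0, 0, 0, 1]
    - [-0.72, 1, 0, 0, 0, 0, 1]
    - [-0.72, 1, 0, 0, 0, 0, 1]
    - [-0.72, 1, 0, 0, 0, 0, 1]
    - [-0.72, 1, 0, 0, 0, 0, 1]
    - [-0.72, 1, 0, 0, 0, 0, 1]
    - [-0.66, 0.8, 0, 0, 0, 0, 1]
    - [0, 0, 0, 0, 0, 0, 1]
    - [0, 0, 0, 0, 0, 0, 1]

```text
time_s: 38.33
position: [0.4855, -0.2068, 0.1552]
tcp_rot: [[0.978, 0.21, -0.001], [0.21, -0.978, 0.001], [-0.001, -0.001, -1.0]]
force: [0.4, -0.1, -1.2]
opening: 0.486
```

Request:
send_rows:
  moves:
    - [0, 0.05, 0.8, 0, 0, 0, 1]
    - [0, 0, 0.8, 0, 0, 0, 1]
    - [0, 0, 0.8, 0, 0, 0, 1]
    - [0, 0, 0.8, 0, 0, 0, 1]
    - [0, 0, 0.5, 0, 0, 0, 1]
    - [0, 0, 0.2, 0, 0, 0, 1]
    - [0, 0, 0.1, 0, 0, 0, 1]
    - [0, 0, 0.06, 0, 0, 0, 1]
    - [0, 0, 0, 0, 0, 0, 1]

```text
time_s: 39.45
position: [0.4866, -0.2086, 0.0544]
tcp_rot: [[0.977, 0.212, 0.001], [0.212, -0.977, -0.0], [0.001, 0.001, -1.0]]
force: [-0.0, -0.9, -0.9]
opening: 0.486
```

Request:
send_rows:
  moves:
    - [0, 0, 0, 0, 0, 0, 0.3]
    - [0, 0, 0, 0, 0, 0, -1]
    - [0, 0, 0, 0, 0, 0, -1]
    - [0, 0, 0, 0, 0, 0, -1]
    - [0, 0, 0, 0, 0, 0, -1]
    - [0, 0, -0.3, 0, 0, 0, -1]
    - [0, 0, -1, 0, 0, 0, -1]
    - [0, 0, -1, 0, 0, 0, -1]
    - [0, 0, -1, 0, 0, 0, -1]
    - [0, 0, -1, 0, 0, 0, -1]
    - [0, -1, 0, 0, 0, 0, -1]
    - [0, -1, 0, 0, 0, 0, -1]

```text
time_s: 40.95
position: [0.4742, -0.1571, 0.1609]
tcp_rot: [[0.977, 0.212, -0.002], [0.212, -0.977, 0.002], [-0.002, -0.002, -1.0]]
force: [-0.2, 0.4, -0.2]
opening: 0.998
```

Request:
send_rows:
  moves:
    - [0, -1, 0, 0, 0, 0, -1]
    - [0, -1, 0, 0, 0, 0, -1]
    - [0, -1, 0, 0, 0, 0, -1]
    - [0, -1, 0, 0, 0, 0, -1]
    - [0, -1, 0, 0, 0, 0, -1]
    - [0, -1, 0, 0, 0, 0, -1]
    - [0, -1, 0, 0, 0, 0, -1]
    - [0, -1, 0, 0, 0, 0, -1]
    - [0, 0, 0, 0, 0, 0, -1]
    - [0, 0, 0, 0, 0, 0, -1]

```text
time_s: 42.2
position: [0.4326, 0.0364, 0.161]
tcp_rot: [[0.977, 0.213, -0.001], [0.213, -0.977, 0.0], [-0.001, -0.0, -1.0]]
force: [-0.1, 0.0, -0.3]
opening: 1.0
```

```bash
cat > chk.py <<'E'
from fit import *
W=[.5763,-.189,np.radians(102.18)]
a=W[2]; R=np.array([[np.cos(a),np.sin(a)],[-np.sin(a),np.cos(a)]])
ims=[]
for n in('top','scene'):
    c=snap(n); H=hsv(c); h,s,v=[H[:,:,i].astype(int) for i in range(3)]
    ims.append(c['img'])
    for k,lo,hi,y in(('red',172,8,-.093),('yellow',20,37,.031),('green',45,78,-.031),('mag',140,168,.093)):
        w=tf(np.array([[0,y,.08]]),W)[0]; p=proj(c,w)[0]
        m=((s>110)&(v>70)&((h>=lo)&(h<=hi) if lo<hi else (h>=lo)|(h<=hi))).astype(np.uint8)
        roi=np.zeros_like(m); cv2.circle(roi,tuple(int(x) for x in p),35,1,-1); m&=roi
        _,L,S,_=cv2.connectedComponentsWithStats(m); m=L==1+np.argmax(S[1:,4])
        r,f=fit(c,m,CAP,w[:2],(.005,.005)); l=R@(r-W[:2]); Z=cloud(c,m)[:,2]
        print(n,k,'rack xy mm',(l*1000).round(1),'want y',y*1000,'iou',round(f,2),'ztop',np.percentile(Z,90).round(4))
m=np.hstack([ims[0][130:310,270:470],ims[1][110:290,140:340]])
cv2.imwrite('pics/end.png',cv2.resize(m,(800,360),interpolation=cv2.INTER_CUBIC)[:,:,::-1])
E
python3 chk.py
```

```text
top red rack xy mm [ -3.4 -93.6] want y -93.0 iou 0.93 ztop 0.0843
top yellow rack xy mm [-2.2 30.2] want y 31.0 iou 0.94 ztop 0.0845
top green rack xy mm [ -1.9 -31.6] want y -31.0 iou 0.86 ztop 0.0844
top mag rack xy mm [-1.7 92.2] want y 93.0 iou 0.92 ztop 0.0843
scene red rack xy mm [ -4.  -91.3] want y -93.0 iou 0.88 ztop 0.0842
scene yellow rack xy mm [-2.4 29.4] want y 31.0 iou 0.84 ztop 0.0838
scene green rack xy mm [ -1.5 -32.5] want y -31.0 iou 0.81 ztop 0.0839
scene mag rack xy mm [-2.4 95.2] want y 93.0 iou 0.8 ztop 0.0835
```

View pics/end.png

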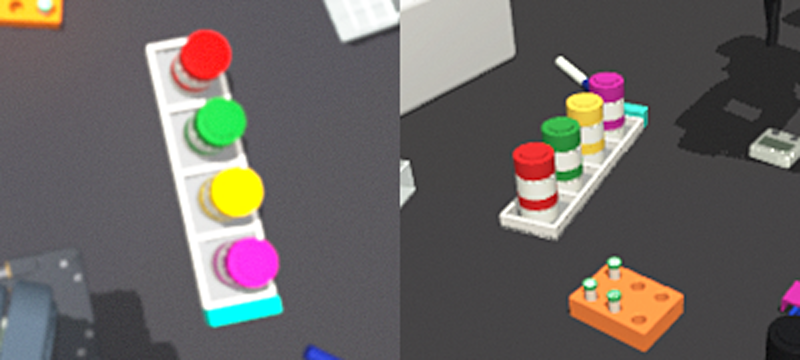

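All four pots are upright in the right bays, within about 4 mm of centre, and the gripper is clear.

```bash
python3 -c "
from rig import bot; print(bot.hand_in())"
```

```text
the job is handed in; nothing more can be done
None
```

I moved the four pots across one at a time, each gripped by its cap. Counting from the white rack's turquoise end, they now stand magenta, yellow, green, red. That reverses the blue rack's order of red, green, yellow, magenta. The job was handed in at about 42 s of the 104 s allowed, and the hand-in gave no verdict.

My last check used both cameras:
- **Position:** every pot is within about 4 mm of its bay's centre, both along and across the rack. The limit is 15 mm.
- **Height:** the cap tops are about 84 mm above the table, which is the right height for a pot standing on the bay floor.
- **Upright and clear:** the pots look upright in the pictures, though I did not measure their tilt. The arm is touching nothing.

The two cameras differed by up to 3 mm, and none of the checks failed.

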